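# Scoop the yellow balls out of the toy tray

### The job

Use the teal scoop to gather both yellow balls out of the corner of the frosted tray's deep bin where they lie, then lift the loaded scoop out and set it down flat on the tray's cork ledge with both balls still in it. The gripper's fingers must not handle the balls themselves, and the loaded scoop is to be left standing upright.

Things in the scene. Friction and masses are not known exactly. Their poses are not given: they have to be found in the camera images.
- scoop: Loose teal scoop, 120 x 92 mm, 0.12 kg, starts on the table left of the tray. Origin on its flat underside; +x out of the mouth, z up. Thin lip at x=+55 mm, then a ridge 4.5 mm high at x=44 keeps balls in a level pocket (86 mm wide, floor 2 mm). Side walls 34 mm high, 8 near the lip. Upright handle 20 x 20 mm centred at x=-55, y=0, faces square to x and y, top z=135, white grip z=80 to 135.
- tray: Fixed frosted tray. Origin on the table under its bin's centre; +x away from the robot (yaw within 12 deg), z up. Deep bin: inner walls at x=+-115, y=+-130 mm, 4 mm thick, rim z=55, flat floor z=4. Its far corners (+x, +-y) are marked by flush grey felt. Low flat cork ledge without rim on its -y side: top z=6, y=-134 to -284, x=-119 to +119, middle (0, -209).
- ball_a: Glossy, slippery hard plastic yellow ball, 36 mm across, 25 g, rolls freely. Origin at its centre. Lies by either far corner of the bin, its centre 20 to 63 mm from the far wall and 20 to 72 mm from the side wall. Pushed into the corner by the scoop's lip it rides up over the ridge. A like blue ball by the other far corner is not wanted.
- ball_b: Second yellow ball, same as ball_a, beside it in the same corner. Origin at its centre.
Things that resemble listed ones, but are neither listed nor needed, are in the scene too. Several things have the shape of the scoop; the one meant has the colours described above.

How it is judged:
By the outcome, as a careful person would: the job done as asked, in the order asked, and still so for the second after the job is handed in, with the robot touching nothing.
It also fails if it takes over 56 s, if anything falls off the work surface, if the arm or the gripper's body presses on something with over 40 N, if the wrist force passes 120 N, or if a joint passes its speed limit or range.

### The arm

A 7-joint arm with a two-finger parallel gripper is mounted at the origin on the work surface. World frame = base frame: x ahead of the robot, y to its left, z up, the work surface at z = 0. Lengths are in m, angles in rad, forces in N, time in s.
With the tool pointing down it reaches from about 0.35 to 0.9 m from the base axis. Payload 8.1 kg.
Tool frame: the origin (TCP) lies midway between the tips of the shut fingers; the grasp point (between the pads) lies arm.pinch_z behind it (arm.pinch_z is the distance from the TCP to the grasp point, in m); z points along the fingers, y is the line along which they close (so a half turn about z gives the same grasp; the last joint's range is limited). The gripper opens to 85 mm and grips with 20 to 120 N. Pads are 22 mm wide; open, the fingers measure 114 mm over their backs; the gripper's body (76 mm by 85 mm) begins 54 mm behind the grasp point. The pads swing forward as they close: fully open they stand 13 mm farther back than shut.
Start: joints at [1.079, 0.434, 0.025, 1.573, -0.012, 1.134, -0.075], TCP at [0.237, -0.578, 0.231] pointing down, gripper open.
Joint ranges: [-2.62, 2.62], [-0.44, 2.09], [-1.27, 1.32], [0.08, 2.57], [-1.32, 4.46], [0.12, 2], [-2.74, 2.74]. Speed limits (rad/s): [2.22, 2.22, 3.01, 3.01, 3.14, 3.14, 3.14].

### API

Orientations are given as a 3x3 rotation matrix whose columns are the frame's x, y, z axes.
In Python, from workcell import arm gives the robot as it stands. The module is installed in compiled form; this text tells all that it offers.
- The arm moves only by the tool play_rows, never from a script. Its argument "moves" is a list of rows, each a list of 4 numbers: the shift along the world's x, y, z in mm, then the turn about the world's z in units of 6 degrees (1.0 is 6 degrees). In form: [[x, y, z, yaw], ...]. A call has 1 to 10 rows; each row shifts and turns the commanded pose from where the row before left it; what a row does not reach is not made up. A row lasts 1/12 s, in which the tool goes at most 41.7 mm and 7.16 degrees, less where a joint would pass 70% of its speed; a pose out of reach is approached as far as the arm can. A call is refused whole if a number of a shift passes 41.7 or a number of a turn 1, either way. A call with a gripper value outside its range is refused whole. "jaw" is the finger opening in mm, from 0 to 85.4, set as the call begins (left out, the last holds). The fingers move at their own pace and stop on an object; "newtons" is the grip in N (left out, the last holds). Time passes only in rows, so rows that do not move let the fingers close. It gives the time, the measured TCP pose, the force, the opening and the grip force at its end, in the units of the state.
- arm.get_state(): the state, without advancing time (a new reading comes with each control period).
- arm.read_camera(name): name is "scene" or "top" or "wrist"; returns the picture (400x640x3 uint8, blue, green, red); there is no depth.
- arm.get_calibration(name): a dict with "camera_matrix" (3x3 intrinsics, pixels), "T" (4x4, takes a point from camera to world coordinates). Camera axes: x right, y up, looking along -z (the intrinsics and any distortion apply to the point x, -y, -z); pixel columns grow to the right and rows downward; lengths in m; the calibration is good to about 2 mm. A picture is of the moment at which its call begins: read the wrist's pose just before it. get_calibration takes no time and is no camera call; for the wrist camera it gives the pose at the moment of the call.
- arm.finish_job(): hands the job in; it is judged then, once.
Trained networks look in the newest picture that a camera, given by its name, has taken for a name from the list of things; names that differ only in an ending like _2 or _b are one class to them, and where a whole thing is asked for, a point or a joint stands for the part that bears it (a point fixed in the world has none). Each returns a list of dicts, best first, with "p" (0 to 1); they miss things now and then, are a little off and sometimes report something else, mostly with a low value. They report only what shows in the picture. A call takes as long as a camera call. They do not tell look-alikes from the thing itself.
- arm.boxes_of(camera, name): "xy" ([column, row] in pixels, amid what is visible of it).
- arm.pinpoint(camera, name): "xy" ([column, row] in pixels: a listed point, or the origin of a listed thing).
The state is a dict: "time_s": time; "joint_positions": joint angles; "dq": joint speeds; "joint_efforts": joint torques, N m; "tcp_pos": TCP position; "tool_rot": TCP orientation; "contact_force": force on the tool from outside, world axes, zero at the start; "torque": the same for the moment, N m; "gripper_width": finger opening in m; "grip_force": force on a finger pad.
Only numpy, scipy, OpenCV 4.12 (cv2) and the standard library are available. Lean on these libraries where they do the work, as an engineer would, in place of code of your own. Each camera call takes 0.05 s, during which the arm holds its last target. There are 200 camera calls.

## Working session

There is one attempt and no reset: what is moved stays moved. The work goes in short steps, Python scripts to look and compute and a tool call to move; the robot and the scene stay as the last step left them, time stands still between calls to the robot, and variables do not carry over. Pictures are saved under pics/ and viewed, at most 12 in all, crops included, and the job is handed in when it is done.

Besides the shell and the picture viewer there is one more tool, called after "Call:" as a command line: name --pt "numbers of a row" for each row, then --argument value for the rest. play_rows: Moves the arm, as the interface text tells. Its arguments: {"type":"object","properties":{"moves":{"type":"array","items":{"type":"array","items":{"type":"number"}}},"jaw":{"type":"number"},"newtons":{"type":"number"}},"required":["moves"]}

```bash
mkdir -p pics; cat > h.py <<'E'
import numpy as np, cv2
from workcell import arm
def ray(cam,px,z):
    c=arm.get_calibration(cam);K=np.array(c["camera_matrix"],float);T=np.array(c["T"],float)
    d=np.linalg.inv(K)@np.array([px[0],px[1],1.]);d=T[:3,:3]@np.array([d[0],-d[1],-d[2]]);o=T[:3,3]
    return o+d*(z-o[2])/d[2]
def proj(cam,P):
    c=arm.get_calibration(cam);K=np.array(c["camera_matrix"],float);T=np.array(c["T"],float)
    p=T[:3,:3].T@(np.array(P,float)-T[:3,3]);q=K@np.array([p[0],-p[1],-p[2]]);return q[:2]/q[2]
E
python3 - <<'E'
from h import *
np.set_printoptions(precision=3,suppress=True)
a=arm.read_camera("top");cv2.imwrite("pics/top.png",a)
for n in("scoop","tray","ball_a"):
    for r in arm.pinpoint("top",n): print(n,r["p"],r["xy"],ray("top",r["xy"],0.022 if n[0]=="b" else 0))
b=arm.read_camera("scene");cv2.imwrite("pics/scene.png",b)
for n in("scoop","tray","ball_a"):
    for r in arm.pinpoint("scene",n): print(n,r["p"],r["xy"],ray("scene",r["xy"],0.022 if n[0]=="b" else 0))
print(arm.pinch_z,arm.get_state()); print(arm.get_calibration("top"))
E
```

```text
scoop 0.91 [241.2, 200.5] [0.521 0.365 0.   ]
scoop 0.78 [162.3, 167.7] [0.593 0.537 0.   ]
scoop 0.72 [199.2, 285.4] [0.34  0.452 0.   ]
ball_a 0.66 [434.4, 151.7] [ 0.623 -0.05   0.022]
ball_a 0.6 [454.8, 165.5] [ 0.593 -0.093  0.022]
ball_a 0.51 [241.7, 201.4] [0.517 0.361 0.022]
scoop 0.96 [448.0, 206.6] [0.335 0.449 0.   ]
scoop 0.85 [449.9, 312.4] [0.599 0.534 0.   ]
tray 0.69 [225.0, 198.2] [0.548 0.015 0.   ]
ball_a 0.69 [171.0, 187.9] [ 0.599 -0.091  0.022]
ball_a 0.66 [169.5, 201.5] [ 0.635 -0.057  0.022]
ball_a 0.36 [225.4, 199.5] [0.571 0.041 0.022]
0.0187 {'time_s': 0.4, 'joint_positions': array([ 1.079,  0.435,  0.025,  1.573, -0.012,  1.134, -0.075]), 'dq': array([ 0.001, -0.001, -0.   , -0.   ,  0.001, -0.001, -0.002]), 'joint_efforts': array([ -0.002, -66.959,   1.022, -31.616,   0.015,   0.005,   0.   ]), 'tcp_pos': array([ 0.237, -0.578,  0.231]), 'tool_rot': array([[ 0.925,  0.379, -0.   ],
       [ 0.379, -0.925,  0.   ],
       [-0.   , -0.   , -1.   ]]), 'contact_force': array([-0.714,  0.101,  0.108]), 'torque': array([-0.004,  0.039,  0.035]), 'grip_force': 0.0, 'gripper_width': 0.08555524971013344}
{'camera_matrix': array([[495.572,   0.   , 312.134],
       [  0.   , 495.572, 208.422],
       [  0.   ,   0.   ,   1.   ]]), 'T': array([[-0.003,  0.996, -0.091,  0.407],
       [-1.   , -0.002,  0.004,  0.216],
       [ 0.004,  0.091,  0.996,  1.064],
       [ 0.   ,  0.   ,  0.   ,  1.   ]])}
```

View pics/top.png

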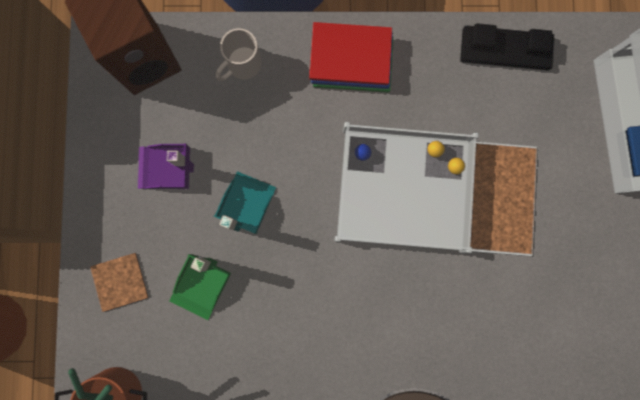

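View pics/scene.png

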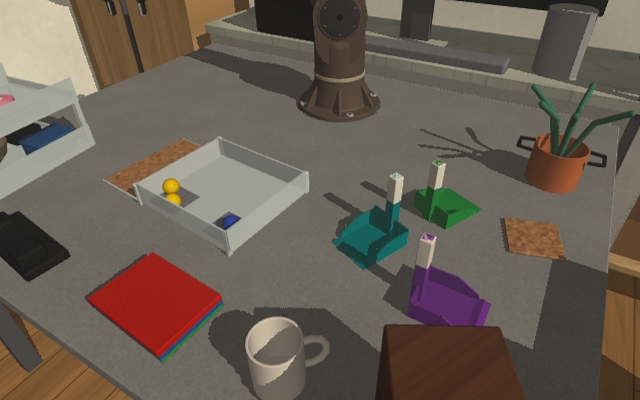

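```bash
python3 - <<'E'
import cv2,numpy as np
t=cv2.imread("pics/top.png");s=cv2.imread("pics/scene.png")
a=cv2.resize(t[165:245,205:285],(400,400),interpolation=cv2.INTER_CUBIC)   #5x
b=cv2.resize(s[165:275,325:415],(327,400),interpolation=cv2.INTER_CUBIC)
c=np.hstack([a,b]); d=cv2.resize(t[120:260,330:545],(307,200))
cv2.imwrite("pics/c.png",c)
cv2.imwrite("pics/d.png",cv2.resize(t[115:260,330:545],None,fx=3.5,fy=3.5,interpolation=cv2.INTER_CUBIC))
E
```

```text
(no output)
```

View pics/c.png

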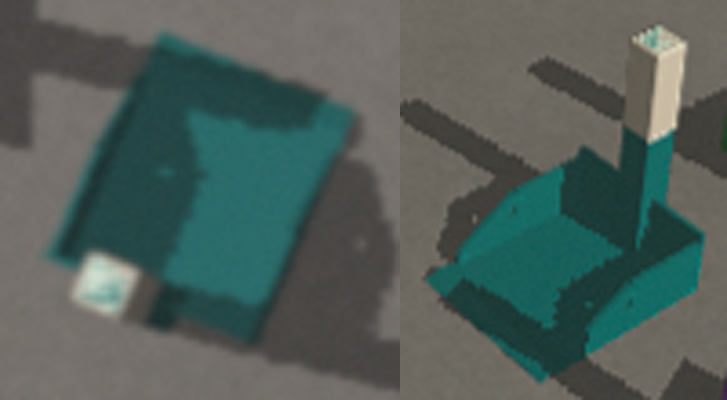

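View pics/d.png

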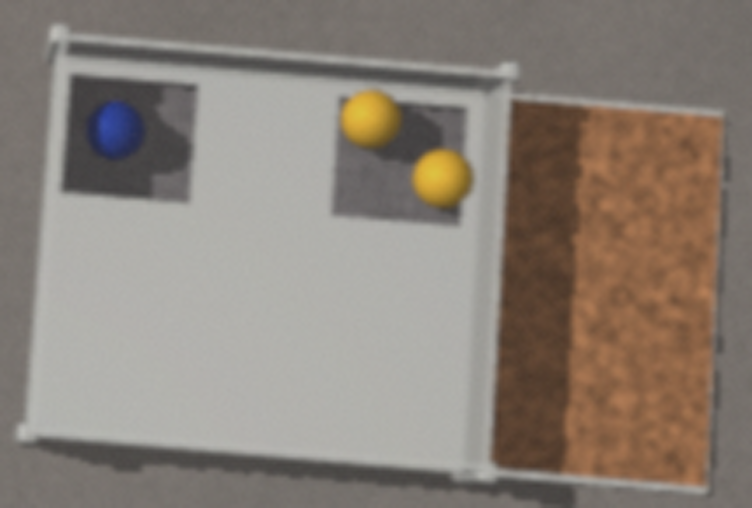

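```bash
cat > fit.py <<'E'
from h import *
from scipy.optimize import least_squares
np.set_printoptions(precision=4,suppress=True)
def pose(p,L):
    c,s=np.cos(p[2]),np.sin(p[2]);return np.array([p[0]+c*L[0]-s*L[1],p[1]+s*L[0]+c*L[1],L[2]])
def fit(obs,x0):
    f=lambda p:np.concatenate([proj(cam,pose(p,L))-px for cam,L,px in obs])
    r=least_squares(f,x0,loss="soft_l1");print(r.x,np.degrees(r.x[2]));print(f(r.x).reshape(-1,2));return r.x
u=lambda x,y,k,ox,oy:np.array([ox+(x+.5)/k-.5,oy+(y+.5)/k-.5])
a=lambda x,y:u(x,y,5,205,165); b=lambda x,y:u(x-400,y,3.636,325,165); d=lambda x,y:u(x,y,3.5,330,115)
if __name__=="__main__":
    l=.055;h=[-.055,0,.135]
    fit([("top",[l,.046,0],a(163,33)),("top",[l,-.046,0],a(355,112)),("top",h,a(105,284)),
     ("scene",[l,-.046,0],b(427,280)),("scene",[l,.046,0],b(545,381)),("scene",h,b(659,40))],[.52,.36,-.4])
    T=fit([("top",[.119,.134,.055],d(60,35)),("top",[.119,-.134,.055],d(508,70)),("top",[-.119,-.134,.055],d(490,475)),("top",[-.119,.134,.055],d(25,432)),
     ("top",[.119,-.284,.006],d(722,112)),("top",[-.119,-.284,.006],d(706,490))],[.55,.015,0])
    for p in((372,120),(443,178)):
        P=ray("top",d(*p),.022)[:2];c,s=np.cos(T[2]),np.sin(T[2]);print(P,np.array([[c,s],[-s,c]])@(P-T[:2]))
E
python3 fit.py
```

```text
[ 0.5177  0.3526 -0.392 ] -22.457642927495684
[[-0.03   -0.2726]
 [ 0.6848 -0.104 ]
 [ 0.5599  0.3582]
 [ 0.483   0.3068]
 [-0.2958  0.6973]
 [ 0.8784 -0.4186]]
[ 0.5442  0.0172 -0.0863] -4.944072321799933
[[-0.5263 -0.3642]
 [ 0.1448  0.3115]
 [-0.9768 -0.7775]
 [ 0.45    0.4795]
 [ 0.4138 -0.5924]
 [ 0.2681  1.027 ]]
[ 0.629  -0.0533] [ 0.0905 -0.0629]
[ 0.593  -0.0957] [ 0.0584 -0.1082]
```

Call:
play_rows --pt "20 34 0 0.28" --pt "20 34 0 0.28" --pt "20 34 0 0.28" --pt "20 34 0 0.28" --pt "20 34 0 0.28" --pt "20 34 0 0.28" --pt "20 34 0 0.28" --pt "20 34 0 0.28" --pt "20 34 0 0.28" --pt "10 34 0 0.28" --jaw 62

```text
time_s: 1.23
tcp_pos: [0.4289, -0.2363, 0.2317]
tool_rot: [[0.775, 0.632, 0.002], [0.632, -0.775, -0.0], [0.001, 0.001, -1.0]]
contact_force: [1.2, -0.7, 0.5]
gripper_width: 0.0621
grip_force: 0.0
```

Call:
play_rows --pt "3 34 0 0.28" --pt "3 34 0 0.28" --pt "3 34 0 0.28" --pt "3 34 0 0.28" --pt "3 34 0 0.28" --pt "3 34 0 0.28" --pt "3 34 0 0.28" --pt "3 34 0 0.28" --pt "3 34 0 0.28" --pt "3 34 0 0.28"

```text
time_s: 2.07
tcp_pos: [0.4569, 0.1032, 0.2316]
tool_rot: [[0.56, 0.828, 0.001], [0.828, -0.56, -0.0], [0.0, 0.001, -1.0]]
contact_force: [0.4, 0.8, -0.2]
gripper_width: 0.0619
grip_force: 0.0
```

Call:
play_rows --pt "1 34 0 0.28" --pt "1 34 0 0.28" --pt "1 34 0 0.28" --pt "1 34 0 0.28" --pt "1 34 0 0.28" --pt "1 34 0 0.28" --pt "1 34 0 0.28" --pt "0 14 0 0" --pt "0 0 0 0"

```text
time_s: 2.82
tcp_pos: [0.4625, 0.3578, 0.2312]
tool_rot: [[0.376, 0.927, -0.001], [0.927, -0.376, 0.002], [0.002, -0.002, -1.0]]
contact_force: [0.9, -0.7, 0.6]
gripper_width: 0.0621
grip_force: 0.0
```

```bash
python3 - <<'E'
from h import *
i=arm.read_camera("wrist");cv2.imwrite("pics/w1.png",i)
print(proj("wrist",[.4669,.3736,.135]),arm.get_state()["tcp_pos"])
c=np.array([ray("wrist",(x,y),.135)[:2] for x,y in((320,200),(420,200),(320,300))]);print(c)
E
```

```text
[318.79824324 179.12438681] [0.46320064 0.35511104 0.23104191]
[[0.4608609  0.3562743 ]
 [0.5403722  0.32382953]
 [0.42290058 0.26406272]]
```

View pics/w1.png

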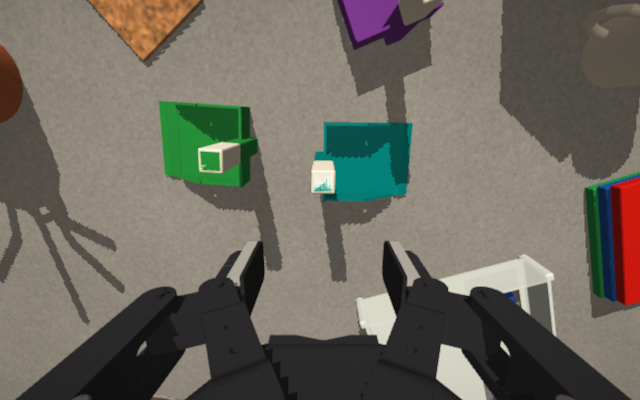

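Call:
play_rows --pt "5 15 -5 0" --pt "0 0 -20 0" --pt "0 0 -25 0" --pt "0 0 -25 0" --pt "0 0 -25 0" --pt "0 0 -20 0" --pt "0 0 -15 0" --pt "0 0 0 0" --pt "0 0 0 0"

```text
time_s: 3.62
tcp_pos: [0.4692, 0.3668, 0.0961]
tool_rot: [[0.382, 0.924, -0.001], [0.924, -0.382, -0.002], [-0.002, 0.0, -1.0]]
contact_force: [-0.3, 1.5, 1.0]
gripper_width: 0.062
grip_force: 0.0
```

Call:
play_rows --pt "0 0 0 0" --pt "0 0 0 0" --pt "0 0 0 0" --pt "0 0 0 0" --pt "0 0 0 0" --pt "0 0 0 0" --pt "0 0 0 0" --pt "0 0 0 0" --jaw 0 --newtons 80

```text
time_s: 4.28
tcp_pos: [0.4695, 0.3692, 0.0976]
tool_rot: [[0.381, 0.925, 0.002], [0.925, -0.381, 0.001], [0.002, 0.001, -1.0]]
contact_force: [-0.5, -0.2, 6.5]
gripper_width: 0.0193
grip_force: 78.6
```

Call:
play_rows --pt "0 0 10 0" --pt "0 0 20 0" --pt "0 0 30 0" --pt "0 0 30 0" --pt "0 0 20 0" --pt "-1 -15 0 0.2" --pt "-2 -30 0 0.2" --pt "-2 -33 0 0.2" --pt "-2 -33 0 0.2" --pt "-2 -33 0 0.2"

```text
time_s: 5.12
tcp_pos: [0.4594, 0.2233, 0.2069]
tool_rot: [[0.28, 0.96, 0.0], [0.96, -0.28, -0.0], [-0.0, 0.0, -1.0]]
contact_force: [0.4, -0.4, -1.2]
gripper_width: 0.019
grip_force: 78.1
```

Call:
play_rows --pt "-2 -33 0 0.3" --pt "-2 -33 0 0.3" --pt "-2 -33 0 0.3" --pt "-2 -33 0 0.3" --pt "-2 -33 0 0.2" --pt "-2 -33 0 0.2" --pt "-2 -33 0 0.2" --pt "-1 -30 0 0.2" --pt "0 -18 0 0" --pt "0 0 0 0"

```text
time_s: 5.95
tcp_pos: [0.4444, -0.0589, 0.2067]
tool_rot: [[0.082, 0.997, -0.0], [0.997, -0.082, -0.002], [-0.002, -0.0, -1.0]]
contact_force: [0.1, -0.4, -0.8]
gripper_width: 0.019
grip_force: 78.0
```

```bash
python3 - <<'E'
from h import *
a=arm.read_camera("top");s=arm.read_camera("scene")
x=cv2.resize(a[120:260,330:490],(480,420),interpolation=cv2.INTER_CUBIC)
y=cv2.resize(s[130:270,120:320],(320,224),interpolation=cv2.INTER_CUBIC)
c=np.zeros((420,800,3),np.uint8);c[:,:480]=x;c[:224,480:]=y
cv2.imwrite("pics/p2.png",c);print(arm.get_state()["tcp_pos"],arm.get_state()["tool_rot"][:,1])
E
```

```text
[ 0.44480569 -0.05477644  0.206825  ] [ 9.96954708e-01 -7.79816077e-02  4.22345454e-04]
```

View pics/p2.png

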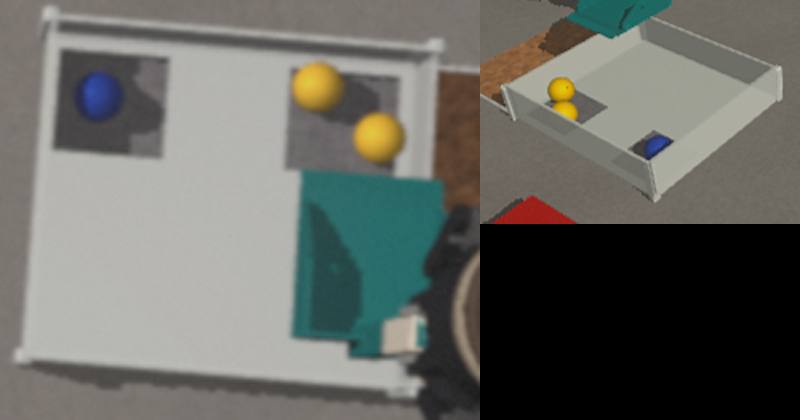

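```bash
python3 - <<'E'
from fit import *
T=[.5442,.0172,-.0863];c,s=np.cos(T[2]),np.sin(T[2]);R=np.array([[c,s],[-s,c]])
P=[]
for p in((303,171),(444,180)):
    q=ray("top",u(*p,3,330,120),.109)[:2];P.append(q);print(q,R@(q-T[:2]))
d=P[0]-P[1];print(np.linalg.norm(d),np.degrees(np.arctan2(-d[0],d[1])))
E
```

```text
[ 0.5555 -0.0192] [ 0.0144 -0.0353]
[ 0.5494 -0.1107] [ 0.0162 -0.127 ]
0.09173145762441522 -3.8183602075230554
```

Call:
play_rows --pt "3 3 -10 -0.1" --pt "0 0 -20 0" --pt "0 0 -20 0" --pt "0 0 -20 0" --pt "0 0 -15 0" --pt "0 0 -8 0" --pt "0 0 -4 0" --pt "0 0 -2 0" --pt "0 0 0 0" --pt "0 0 0 0"

```text
time_s: 6.88
tcp_pos: [0.4485, -0.0511, 0.108]
tool_rot: [[0.086, 0.996, 0.001], [0.996, -0.086, -0.0], [0.0, 0.001, -1.0]]
contact_force: [-0.3, -0.0, -1.4]
gripper_width: 0.0189
grip_force: 78.2
```

Call:
play_rows --pt "0 0 -1.5 0" --pt "0 0 -1.5 0" --pt "0 0 -1 0" --pt "0 0 0 0" --pt "0 0 0 0"

```text
time_s: 7.3
tcp_pos: [0.4479, -0.0514, 0.1033]
tool_rot: [[0.087, 0.996, -0.0], [0.996, -0.087, -0.0], [-0.0, -0.0, -1.0]]
contact_force: [0.2, -0.0, -0.7]
gripper_width: 0.0189
grip_force: 78.2
```

Call:
play_rows --pt "0 0 -1 0" --pt "0 0 -0.5 0" --pt "0 0 0 0" --pt "0 0 0 0"

```text
time_s: 7.63
tcp_pos: [0.4479, -0.0514, 0.1018]
tool_rot: [[0.087, 0.996, -0.0], [0.996, -0.087, 0.0], [0.0, -0.0, -1.0]]
contact_force: [0.2, 0.1, -2.4]
gripper_width: 0.0191
grip_force: 78.2
```

Call:
play_rows --pt "0 0 -0.7 0" --pt "0 0 0 0" --pt "0 0 0 0"

```text
time_s: 7.88
tcp_pos: [0.4479, -0.0514, 0.1015]
tool_rot: [[0.087, 0.996, 0.0], [0.996, -0.087, -0.0], [-0.0, 0.0, -1.0]]
contact_force: [-3.2, 0.2, 7.0]
gripper_width: 0.019
grip_force: 79.2
```

```bash
python3 - <<'E'
from h import *
a=arm.read_camera("top")
for i in range(3): print(arm.get_state()["tcp_pos"],arm.get_state()["contact_force"]);arm.read_camera("scene")
cv2.imwrite("pics/p3.png",cv2.resize(a[120:260,330:490],(800,700),interpolation=cv2.INTER_CUBIC)[:600])
E
```

```text
[ 0.4479281  -0.05146345  0.10153869] [-2.54291926  0.08567816  6.81844244]
[ 0.44790168 -0.05144561  0.10154789] [-2.87561201 -1.25045228  7.24623868]
[ 0.44795224 -0.0514239   0.10155648] [-3.51442161 -0.55705522  6.18114495]
```

View pics/p3.png

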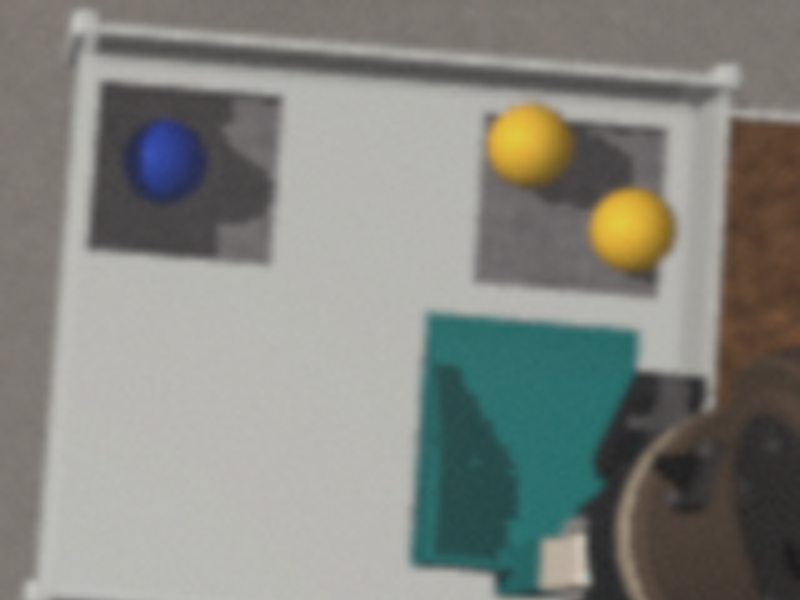

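```bash
python3 - <<'E'
from fit import *
T=[.5442,.0172,-.0863];c,s=np.cos(T[2]),np.sin(T[2]);R=np.array([[c,s],[-s,c]])
for p,z in(((427,313),.005),((638,330),.005),((530,145),.022),((632,229),.022)):
    q=ray("top",u(*p,5,330,120),z)[:2];print(q,R@(q-T[:2]))
# tray floor/rim inner corner check
for L in([.115,-.13,.004],[.115,.13,.004],[.119,-.134,.055],[.07,-.13,.004]): print(L,(proj("top",pose(T,L))-[330,120])*5+2)
E
```

```text
[ 0.5598 -0.0106] [ 0.0179 -0.0264]
[ 0.5522 -0.1016] [ 0.0182 -0.1177]
[ 0.6297 -0.0526] [ 0.0912 -0.0622]
[ 0.5932 -0.0952] [ 0.0586 -0.1078]
[0.115, -0.13, 0.004] [678.2098 113.0047]
[0.115, 0.13, 0.004] [83.2268 63.5946]
[0.119, -0.134, 0.055] [726.5818  76.828 ]
[0.07, -0.13, 0.004] [672.4765 214.6522]
```

Call:
play_rows --pt "0 -3 0.4 0" --pt "-1 -3 0 0" --pt "0 -3 0 0" --pt "0 0 0 0" --pt "2 0 0 0" --pt "5 -0.5 0 0" --pt "6 -0.5 0 0" --pt "6 -0.5 0 0"

```text
time_s: 8.75
tcp_pos: [0.4662, -0.0621, 0.1016]
tool_rot: [[0.087, 0.996, -0.0], [0.996, -0.087, -0.0], [-0.0, -0.0, -1.0]]
contact_force: [-1.7, 0.5, 5.7]
gripper_width: 0.0194
grip_force: 78.8
```

Call:
play_rows --pt "6 -0.5 0 0" --pt "6 -0.5 0 0" --pt "6 -0.5 0 0" --pt "6 -0.5 0 0" --pt "6 -0.5 0 0" --pt "6 -0.5 0 0" --pt "6 -0.5 0 0" --pt "6 -0.5 0 0" --pt "6 -0.5 0 0"

```text
time_s: 9.5
tcp_pos: [0.5204, -0.0663, 0.1016]
tool_rot: [[0.087, 0.996, -0.0], [0.996, -0.087, 0.0], [-0.0, -0.0, -1.0]]
contact_force: [-6.0, -0.0, 9.0]
gripper_width: 0.0193
grip_force: 79.4
```

```bash
python3 - <<'E'
from h import *
a=arm.read_camera("top");s=arm.read_camera("scene")
x=cv2.resize(a[120:240,390:490],(500,600),interpolation=cv2.INTER_CUBIC)
y=cv2.resize(s[140:250,130:230],(300,330),interpolation=cv2.INTER_CUBIC)
c=np.zeros((600,800,3),np.uint8);c[:,:500]=x;c[:330,500:]=y
cv2.imwrite("pics/p4.png",c)
E
```

```text
(no output)
```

View pics/p4.png

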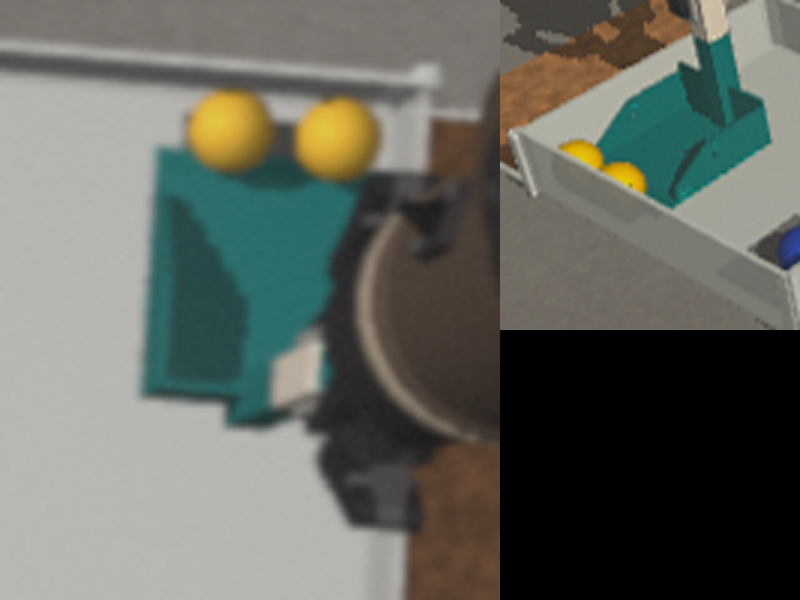

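Call:
play_rows --pt "5 -0.4 0 0" --pt "5 -0.4 0 0" --pt "5 -0.4 0 0" --pt "4 -0.4 0 0" --pt "2 0 0 0" --pt "0 0 0 0"

```text
time_s: 10.1
tcp_pos: [0.5413, -0.0679, 0.1016]
tool_rot: [[0.087, 0.996, 0.0], [0.996, -0.087, 0.0], [0.0, 0.0, -1.0]]
contact_force: [-1.1, -0.4, 3.9]
gripper_width: 0.0192
grip_force: 78.8
```

Call:
play_rows --pt "2 0 0 0" --pt "1 0 0 0" --pt "0 0 0 0"

```text
time_s: 10.35
tcp_pos: [0.5438, -0.068, 0.1016]
tool_rot: [[0.087, 0.996, -0.0], [0.996, -0.087, -0.0], [-0.0, -0.0, -1.0]]
contact_force: [-2.5, -0.9, 5.8]
gripper_width: 0.019
grip_force: 79.1
```

```bash
cat > yb.py <<'E'
from fit import *
T=[.5442,.0172,-.0863];R=np.array([[np.cos(T[2]),np.sin(T[2])],[-np.sin(T[2]),np.cos(T[2])]])
def yb(cam,z):
    i=arm.read_camera(cam);h=cv2.cvtColor(i,cv2.COLOR_BGR2HSV)
    m=cv2.inRange(h,(18,150,90),(32,255,255));n,l,st,ce=cv2.connectedComponentsWithStats(m)
    s=arm.get_state();tc=s["tcp_pos"][:2]
    for k in range(1,n):
        if st[k,4]>25:
            P=ray(cam,ce[k],z)[:2];d=P-tc;y=s["tool_rot"][:2,1]
            print(cam,st[k],ce[k],"tray",R@(P-T[:2]),"scoop",[d@y-.055,-d[0]*y[1]+d[1]*y[0]])
    return i
E
python3 - <<'E'
from yb import *
a=yb("top",.024);yb("scene",.024);w=yb("wrist",.024)
x=cv2.resize(a[120:240,390:490],(400,480),interpolation=cv2.INTER_CUBIC)
y=cv2.resize(w,(400,250));c=np.zeros((480,800,3),np.uint8);c[:,:400]=x;c[:250,400:]=y;cv2.imwrite("pics/p5.png",c)
E
```

```text
top [426 159  31  17 354] [440.8701 166.4831] tray [ 0.0531 -0.0752] scoop [np.float64(-0.008886402771390661), np.float64(0.009634327845284134)]
scene [168 178  29  19 339] [180.7404 186.646 ] tray [ 0.0499 -0.0867] scoop [np.float64(-0.01211092239948127), np.float64(-0.001835266647505553)]
wrist [ 348  155   46   45 1630] [370.6387 176.635 ] tray [ 0.0439 -0.0603] scoop [np.float64(-0.01812418686779564), np.float64(0.024530042386534293)]
wrist [ 357  201   44   43 1505] [378.4425 221.6784] tray [ 0.0519 -0.0976] scoop [np.float64(-0.010063734251104947), np.float64(-0.012684558983886152)]
```

View pics/p5.png

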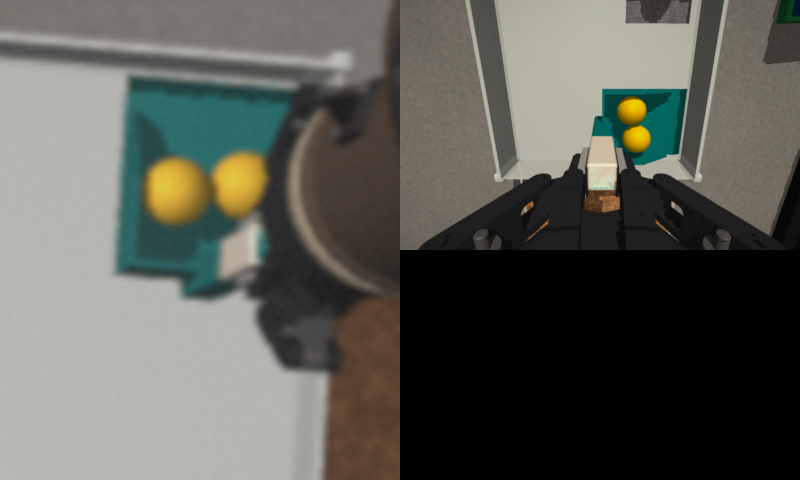

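Call:
play_rows --pt "-1 0 0.5 0" --pt "-1 0 2 0" --pt "-1 0 4 0" --pt "0 0 7 0" --pt "0 0 10 0" --pt "0 0 12 0" --pt "0 0 12 0" --pt "0 0 12 0" --pt "0 0 10 0" --pt "0 0 6 0"

```text
time_s: 11.33
tcp_pos: [0.5416, -0.0679, 0.179]
tool_rot: [[0.087, 0.996, 0.002], [0.996, -0.087, -0.0], [-0.0, 0.002, -1.0]]
contact_force: [1.5, -0.1, -2.2]
gripper_width: 0.019
grip_force: 78.1
```

Call:
play_rows --pt "0 0 3 0" --pt "0 0 1 0" --pt "-1 -2 0 0" --pt "-2 -4 0 0" --pt "-3 -6 0 0" --pt "-4 -7 0 0" --pt "-4 -7 0 0" --pt "-4 -7 0 0" --pt "-4 -7 0 0" --pt "-4 -7 0 0"

```text
time_s: 12.17
tcp_pos: [0.5143, -0.116, 0.181]
tool_rot: [[0.087, 0.996, -0.0], [0.996, -0.087, -0.0], [-0.0, -0.0, -1.0]]
contact_force: [0.8, -0.6, -1.8]
gripper_width: 0.019
grip_force: 78.1
```

```bash
python3 - <<'E'
from yb import *
z=arm.get_state()["tcp_pos"][2]-.1016+.004+.02
yb("wrist",z);print(arm.get_state()["tcp_pos"])
E
```

```text
wrist [ 337  152   61   84 3191] [367.1263 192.1332] tray [ 0.0157 -0.1251] scoop [np.float64(-0.020405489835417415), np.float64(0.012076640984333465)]
[ 0.5135 -0.1177  0.1809]
```

Call:
play_rows --pt "-4 -7 0 0" --pt "-4 -7 0 0" --pt "-4 -8 0 0" --pt "-4 -8 0 0" --pt "-4 -8 0 0" --pt "-4 -8 0 0" --pt "-4 -8 0 0" --pt "-4 -8 0 0" --pt "-3 -6 0 0" --pt "-2 -4 0 0"

```text
time_s: 13.05
tcp_pos: [0.4774, -0.1881, 0.181]
tool_rot: [[0.088, 0.996, -0.0], [0.996, -0.088, -0.0], [-0.0, -0.0, -1.0]]
contact_force: [-0.9, -0.3, -2.4]
gripper_width: 0.0192
grip_force: 78.1
```

Call:
play_rows --pt "-1 -2 0 0" --pt "0 0 -2 0" --pt "0 0 -5 0" --pt "0 0 -9 0" --pt "0 0 -12 0" --pt "0 0 -12 0" --pt "0 0 -12 0" --pt "0 0 -9 0" --pt "0 0 -6 0" --pt "0 0 -3 0"

```text
time_s: 13.88
tcp_pos: [0.4765, -0.1885, 0.1098]
tool_rot: [[0.086, 0.996, -0.001], [0.996, -0.086, 0.001], [0.001, -0.001, -1.0]]
contact_force: [-1.5, 0.3, -1.8]
gripper_width: 0.019
grip_force: 78.1
```

Call:
play_rows --pt "0 0 -2 0" --pt "0 0 -1 0" --pt "0 0 -1 0" --pt "0 0 0 0" --pt "0 0 0 0" --pt "0 0 0 0"

```text
time_s: 14.38
tcp_pos: [0.4771, -0.1891, 0.1073]
tool_rot: [[0.087, 0.996, 0.001], [0.996, -0.087, -0.0], [-0.0, 0.001, -1.0]]
contact_force: [-0.2, -0.6, -0.8]
gripper_width: 0.0192
grip_force: 78.1
```

Call:
play_rows --pt "0 0 -1 0" --pt "0 0 -1 0" --pt "0 0 -1 0" --pt "0 0 0 0" --pt "0 0 0 0"

```text
time_s: 14.8
tcp_pos: [0.4768, -0.189, 0.1039]
tool_rot: [[0.087, 0.996, -0.0], [0.996, -0.087, 0.0], [0.0, -0.0, -1.0]]
contact_force: [0.6, -0.3, -1.2]
gripper_width: 0.0195
grip_force: 78.1
```

```bash
python3 - <<'E'
from yb import *
a=yb("wrist",.026);t=arm.read_camera("top")
x=cv2.resize(t[120:260,400:550],(450,420),interpolation=cv2.INTER_CUBIC)
y=cv2.resize(a,(350,219));c=np.zeros((420,800,3),np.uint8);c[:,:450]=x;c[:219,450:]=y;cv2.imwrite("pics/p6.png",c)
E
```

```text
wrist [ 334  157   47   46 1667] [356.7403 179.7912] tray [-0.023  -0.1892] scoop [np.float64(-0.02874613302865181), np.float64(0.0219265536309665)]
wrist [ 347  204   45   44 1496] [369.3362 224.9713] tray [-0.0115 -0.2269] scoop [np.float64(-0.017237855691197748), np.float64(-0.015708580117856207)]
```

View pics/p6.png

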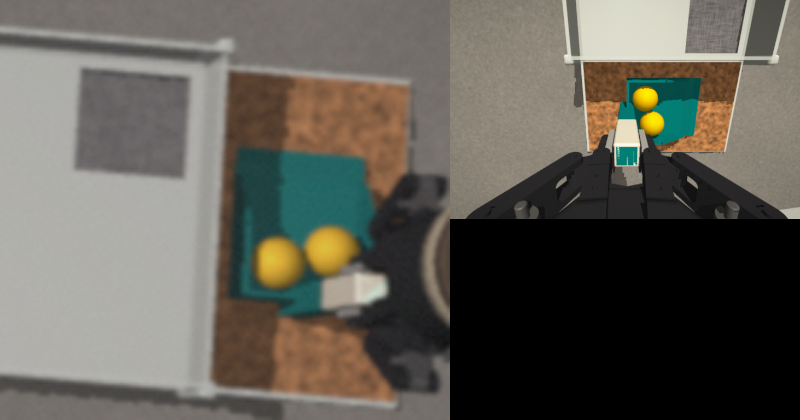

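Call:
play_rows --pt "0 0 -0.5 0" --pt "0 0 0 0" --pt "0 0 0 0"

```text
time_s: 15.15
tcp_pos: [0.477, -0.189, 0.1036]
tool_rot: [[0.087, 0.996, 0.0], [0.996, -0.087, -0.0], [-0.0, 0.0, -1.0]]
contact_force: [-0.2, 0.3, 0.2]
gripper_width: 0.0187
grip_force: 78.5
```

Call:
play_rows --pt "0 0 -0.3 0" --pt "0 0 0 0" --pt "0 0 0 0" --newtons 20

```text
time_s: 15.4
tcp_pos: [0.477, -0.1891, 0.1036]
tool_rot: [[0.087, 0.996, 0.0], [0.996, -0.087, -0.0], [-0.0, 0.0, -1.0]]
contact_force: [-1.6, 0.1, 5.5]
gripper_width: 0.0191
grip_force: 79.1
```

Call:
play_rows --pt "0 0 0 0" --pt "0 0 0 0" --pt "0 0 0 0" --pt "0 0 0 0" --pt "0 0 0 0" --pt "0 0 0 0" --jaw 50

```text
time_s: 15.9
tcp_pos: [0.4769, -0.189, 0.1031]
tool_rot: [[0.087, 0.996, -0.0], [0.996, -0.087, 0.0], [0.0, -0.0, -1.0]]
contact_force: [0.0, -0.1, -0.4]
gripper_width: 0.0499
grip_force: 0.0
```

Call:
play_rows --pt "0 0 3 0" --pt "0 0 8 0" --pt "0 0 15 0" --pt "0 0 20 0" --pt "0 0 25 0" --pt "0 0 25 0" --pt "0 0 15 0" --pt "0 0 5 0" --pt "0 0 0 0"

```text
time_s: 16.65
tcp_pos: [0.4777, -0.1891, 0.2208]
tool_rot: [[0.087, 0.996, 0.003], [0.996, -0.087, -0.001], [-0.001, 0.003, -1.0]]
contact_force: [-0.5, -0.3, 0.3]
gripper_width: 0.0503
grip_force: 0.0
```

```bash
python3 - <<'E'
from yb import *
a=yb("wrist",.026);yb("top",.026);t=arm.read_camera("scene")
x=cv2.resize(t[110:230,80:240],(440,330),interpolation=cv2.INTER_CUBIC)
y=cv2.resize(a,(360,225));c=np.zeros((330,800,3),np.uint8);c[:,:440]=x;c[:225,440:]=y;cv2.imwrite("pics/p7.png",c)
E
```

```text
wrist [329 143  31  30 733] [344.4093 157.5171] tray [-0.0242 -0.1889] scoop [np.float64(-0.03000648700793827), np.float64(0.022448835025634425)]
wrist [339 174  29  30 685] [353.0146 188.7825] tray [-0.0132 -0.2263] scoop [np.float64(-0.018925727187901226), np.float64(-0.014937801393671044)]
top [485 196  34  20 425] [501.1506 205.1224] tray [-0.0189 -0.2064] scoop [np.float64(-0.024135542178613374), np.float64(0.0048255403202204505)]
```

View pics/p7.png

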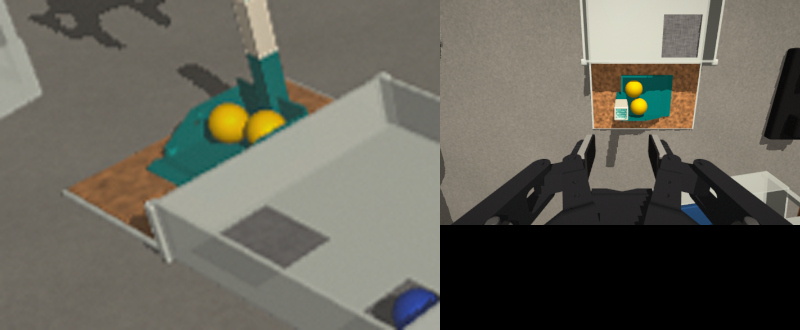

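The picture shows the scoop standing flat on the cork ledge. Both balls are in its pocket, and the gripper is clear above it.

```bash
python3 -c "
from workcell import arm
print(arm.finish_job())"
```

```text
the job is handed in; nothing more can be done
None
```

The job is handed in at about 17 s: the teal scoop stands upright and flat on the cork ledge with both yellow balls in its pocket, and the gripper is clear of it.

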